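# Unlatch and open the parts crate gate

## Task

Open the gate of the plywood parts crate: lift the steel latch bar out of its catch by its knob, swing the gate wide open until it stands about square to the crate's front, and leave it there with the bar lying down on its rest again. Do not force the bar against the catch, which is thin steel and bends, and do not disturb the loose parts and tools on the table.

Things in the scene. Friction and masses are not known exactly. Their poses are not given: they have to be found in the camera images.
- crate: Open plywood crate, walls 150 mm high, holding ceramic caps; fixed to the table. Origin: on the table, under the vertical hinge axis of its gate. x points into the crate (the gate opens the other way, to -x), y runs along the front (the shut gate reaches from the hinge to y = -240 mm), z up. At y = -245 to -275 mm stands a fixed post 190 mm high that carries the catch.
- gate (a joint): Angle of the gate about its hinge: 0 shut, grows as the free edge swings out to the crate's -x (clockwise seen from above), end stop at 1.8 rad. Plywood, 12 mm thick, 235 mm wide, top edge 150 mm above the table. It stays where it is left (hinge friction about 0.12 N m).
- latch: Steel latch bar on the gate's outer face, 8 mm thick, 16 mm high, about 0.26 kg. Origin: its pivot, fixed on the gate; with the gate shut at x = -16, y = -50, z = 140 mm in the crate's frame. Axes parallel to the crate's when gate and bar are at rest. It runs along its own -y, its free end 218 mm from the pivot. Lifting turns it about its x, free end up; it falls back to level by its weight.
- latch_knob (a point): Middle of the grip of the bar's upright round steel knob (18 mm across, 40 mm tall), 155 mm along the bar from the pivot and 46 mm above the bar's centre line (186 mm above the table when down). The knob's top is 19 mm above this point, the gate's top edge 36 mm below it. The catch is 49 mm further along the bar, its top 20 mm below to 4 mm above this point. Axes as the bar's.
- catch_base (a point): Point fixed on the crate, at the level of the underside of the lowered bar, in the middle of the lip of the catch. The catch is a C-shaped steel bracket on the post, 8 mm wide, open to the crate's -x. The bar's end lies in it, 4 mm behind its lip and under its overhanging top. Lip and top bend if pressed with more than 20 N.
- catch_top (a point): Point fixed on the crate, 50 mm above catch_base. The catch is bolted in slots: its lip ends 7 to 31 mm above catch_base, a height that is not measured but must be felt or seen. From lip to top there are always 22 mm, so the 16 mm bar has 6 mm to spare: a band of 0.023 rad of lift, its middle at 0.048 to 0.163 rad. When the gate is open more than 0.12 rad the bar is clear and can be let down.
- cap_a: Loose glazed ceramic cap, 44 x 44 x 46 mm, in the foam tray in the crate, like the other caps there. Origin: centre of its underside. To be left alone.
- cap_b: Another such cap, standing on the table beyond the latch post, outside the gate's sweep. Origin: centre of its underside. To be left alone.
- jar: Lidded jar, 60 mm across, 85 mm high, on the table to the robot's right. To be left alone.
- driver: Screwdriver lying on the table to the robot's right. To be left alone.
- spanner: Spanner lying on the table to the robot's right. To be left alone.
- cup: Mug, 80 mm high, on the far right of the table. To be left alone.

How it is judged:
On the way, in this order (a step that is already met when the one before it is completed fails the run):
1. the latch bar is lifted off its rest (more than 0.03 rad) while the gate is still shut (angle between latch's own y axis and vertical above 1.6008 rad and value of joint gate below 0.035 rad), for 0.1 s.
2. the gate is swung out of the catch (beyond 0.15 rad) (value of joint gate above 0.15 rad), for 0.1 s.
At the end, for the whole second after the job is handed in: The gate stands open at more than 1.25 rad (72 degrees) and at rest, the latch bar lies down on its rest (within 0.02 rad of level) and still (value of joint gate above 1.25 rad and velocity of joint gate between -0.05 and 0.05 rad/s and angle between latch's own y axis and vertical below 1.591 rad and angular speed of latch below 0.1 rad/s); the robot touches nothing.
It fails at once if the latch bar is pressed against the catch with more than 20 N (contact force between latch and crate above 20 N).
It fails at once if a loose part or tool on the table is moved by more than 30 mm (distance of any of cap_a, cap_b, jar, driver, spanner, cup from where it was at the start of the episode above 0.03 m).
It also fails if it takes over 64 s, if anything falls off the work surface, if the arm or the gripper's body presses on something with over 40 N, if the wrist force passes 120 N, or if a joint passes its speed limit or range.

## Robot

A 6-joint arm with a two-finger parallel gripper is mounted at the origin on the work surface. World frame = base frame: x ahead of the robot, y to its left, z up, the work surface at z = 0. Lengths are in m, angles in rad, forces in N, time in s.
With the tool pointing down it reaches from about 0.4 to 0.825 m from the base axis. Payload 7 kg.
Tool frame: the origin (TCP) lies midway between the tips of the shut fingers; the grasp point (between the pads) lies hold_point_z behind it (hold_point_z is the distance from the TCP to the grasp point, in m); z points along the fingers, y is the line along which they close (so a half turn about z gives the same grasp; the last joint's range is limited). The gripper opens to 88 mm and grips with 3 to 60 N. Pads are 19 mm wide; open, the fingers measure 130 mm over their backs; the gripper's body (78 mm by 193 mm) begins 47 mm behind the grasp point.
Start: joints at [-0.87, 0.359, 0.012, 0, -1.224, -0.288], TCP at [0.271, -0.618, 0.227] pointing down, gripper open.
Joint ranges: [-3.07, 3.07], [-1.43, 2.12], [-1.02, 1.25], [-3.03, 1.67], [-3.05, -0], [-3.03, 3.03]. Speed limits (rad/s): [2.39, 2.39, 3.01, 3.14, 3.14, 3.14].

## Interface

Orientations are given as [roll, pitch, yaw] about the fixed x, y, z axes, in that order (R = Rz(yaw) Ry(pitch) Rx(roll)).
In Python, from station import * gives the robot as it stands.
- The arm moves only by the tool apply_moves, never from a script. Its argument "steps" is a list of rows, each an object with "translation": the shift along the world's x, y, z scaled (see below), a list of three; "rotation": the turn, a rotation vector about the world's x, y, z scaled (see below), a list of three. A call has exactly 10 rows; each row is the pose to reach, as a shift and turn from the pose commanded when the call began; what a row does not reach only later rows make up. The controller multiplies each number of a shift by 250 mm and each number of a turn by 30 degrees. A row lasts 1/12 s, in which the tool goes at most 41.7 mm and 7.16 degrees, less where a joint would pass 70% of its speed; a pose out of reach is approached as far as the arm can. A call with a number of a shift or a turn outside -1 to 1 is refused whole. A call with a gripper value outside its range is refused whole. "jaw" is the closure, from -1 (fully open) to 1 (shut), so that 0 is half open, set as the call begins (left out, the last holds). The fingers move at their own pace and stop on an object; "newtons" is the grip in N (left out, the last holds). Time passes only in rows, so rows that repeat a pose let the fingers close, or fill a call up. It gives the time, the measured TCP pose, the force, the opening and the grip force at its end, in the units of the state.
- get_state(): the state, without advancing time (a new reading comes with each control period).
- grab_frame(name): name is "side" or "top"; returns the picture (480x640x3 uint8, blue, green, red); there is no depth.
- camera_model(name): a dict with "fx", "fy", "cx", "cy" (pixels), "k1" (the pictures are not rectified: a ray, as slopes to the right and down, at radius r is drawn at 1 + k1 r^2 times it, then the intrinsics apply), "xyz" and "rotation" of the camera in the world. Camera axes: x right, y down, z forward; pixel columns grow to the right and rows downward; lengths in m; the calibration is good to about 2 mm. A picture is of the moment at which its call begins. camera_model takes no time and is no camera call.
- job_done(): hands the job in; it is judged then, once.
The state is a dict: "t": time; "q": joint angles; "qd": joint speeds; "joint_efforts": joint torques, N m; "eef_pos": TCP position; "ee_rot": TCP orientation; "force": force on the tool from outside, world axes, zero at the start; "moment": the same for the moment, N m; "width": finger opening in m; "gripper_force": force on a finger pad.
Only numpy, scipy, OpenCV 4.12 (cv2) and the standard library are available. Lean on these libraries where they do the work, as an engineer would, in place of code of your own. Each camera call takes 0.05 s, during which the arm holds its last target. There are 200 camera calls.

## Working session

There is one attempt and no reset: what is moved stays moved. The work goes in short steps, Python scripts to look and compute and a tool call to move; the robot and the scene stay as the last step left them, time stands still between calls to the robot, and variables do not carry over. Pictures are saved under pics/ and viewed, at most 10 in all, crops included, and the job is handed in when it is done.

Besides the shell and the picture viewer there is one more tool, called after "Request:" as name([rows], argument=value, ...), one row to a line, values as JSON. apply_moves: Moves the arm, as the interface text tells. Shifts and turns lie within -1 to 1; 1 stands for 250 mm of shift or 30 degrees of turn. Its arguments: {"type":"object","properties":{"steps":{"type":"array"},"jaw":{"type":"number"},"newtons":{"type":"number"}},"required":["steps"]}

```bash
mkdir -p pics
python3 - <<'E'
from station import *
import cv2
s=get_state(); print({k:s[k] for k in s if k in('t','eef_pos','ee_rot','force','width')}); 
for n in("side","top"):
    print(n,camera_model(n)); cv2.imwrite(f"pics/{n}0.png",grab_frame(n))
E
ls
```

```text
{'t': 0.0, 'eef_pos': array([ 0.27054373, -0.61787006,  0.22562772]), 'ee_rot': array([ 3.13993071e+00, -1.72920354e-04, -2.72891861e+00]), 'force': array([ 0.19107813, -0.74101058, -0.5516966 ]), 'width': 0.08753298175486553}
side {'fx': 457.2674813359414, 'fy': 457.2674813359414, 'cx': 319.38613264026213, 'cy': 243.5543819580071, 'k1': -0.07053798469609923, 'xyz': array([0.52817004, 0.66504867, 0.9276517 ]), 'rotation': array([-2.39068617e+00, -1.32174889e-03, -3.04287389e+00])}
top {'fx': 455.37920963926354, 'fy': 455.37920963926354, 'cx': 317.78414297410467, 'cy': 238.6114951821726, 'k1': -0.008285419767832756, 'xyz': array([ 0.3850835, -0.0673648,  1.0834737]), 'rotation': array([-2.95637275e+00,  2.70270470e-03, -1.59786566e+00])}
pics
```

View pics/side0.png

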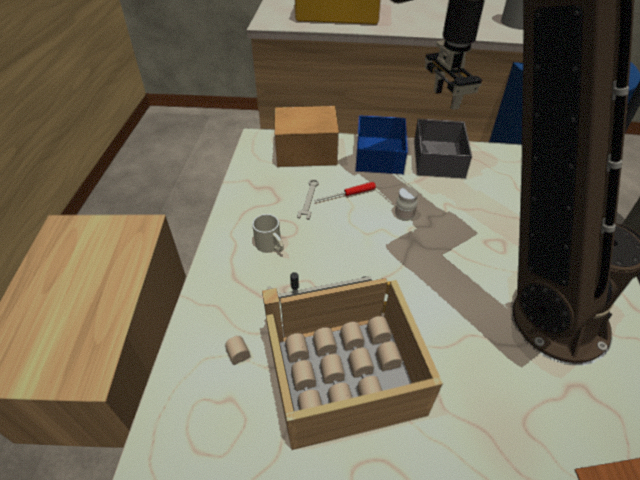

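View pics/top0.png

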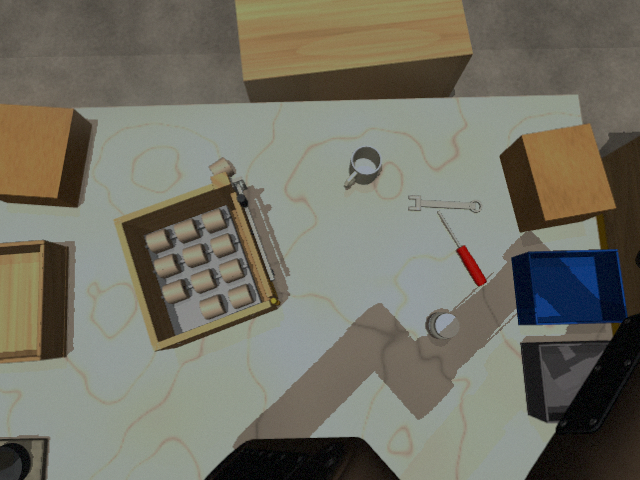

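The side view shows the crate's gate with the knob near (294,281) and the post at (270,297). In the top view the knob is near (242,199) and the hinge near (273,302). I'll enlarge both in one picture.

Run:
```python
import cv2,numpy as np
a=cv2.imread('pics/side0.png')[260:340,255:405]; b=cv2.imread('pics/top0.png')[150:320,195:300]
A=cv2.resize(a,None,fx=5.33,fy=5.33,interpolation=cv2.INTER_CUBIC)[:,:799]
B=cv2.resize(cv2.rotate(b,cv2.ROTATE_90_COUNTERCLOCKWISE)[20:60],None,fx=4.7,fy=4.7,interpolation=cv2.INTER_CUBIC)[:,:799]
c=np.zeros((600,800,3),np.uint8)
c[:400,:A.shape[1]]=A[:400]
B=cv2.resize(cv2.rotate(b,cv2.ROTATE_90_COUNTERCLOCKWISE),(800,494)) if 0 else None
cv2.imwrite('pics/c1.png',cv2.resize(a,(800,427),interpolation=cv2.INTER_CUBIC))
cv2.imwrite('pics/c2.png',cv2.resize(b,(370,599),interpolation=cv2.INTER_CUBIC))
c=np.zeros((600,800,3),np.uint8)
c[:,:370]=cv2.resize(b,(370,600),interpolation=cv2.INTER_CUBIC) # scale 3.524,3.529
c[:229,371:800]=cv2.resize(a,(429,229),interpolation=cv2.INTER_CUBIC) 
s=cv2.imread('pics/side0.png')[265:325,255:326]
c[230:593,371:800]=cv2.resize(s,(429,363),interpolation=cv2.INTER_CUBIC) # scale 6.04
cv2.imwrite('pics/c.png',c)
```

```text
(no output)
```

View pics/c.png

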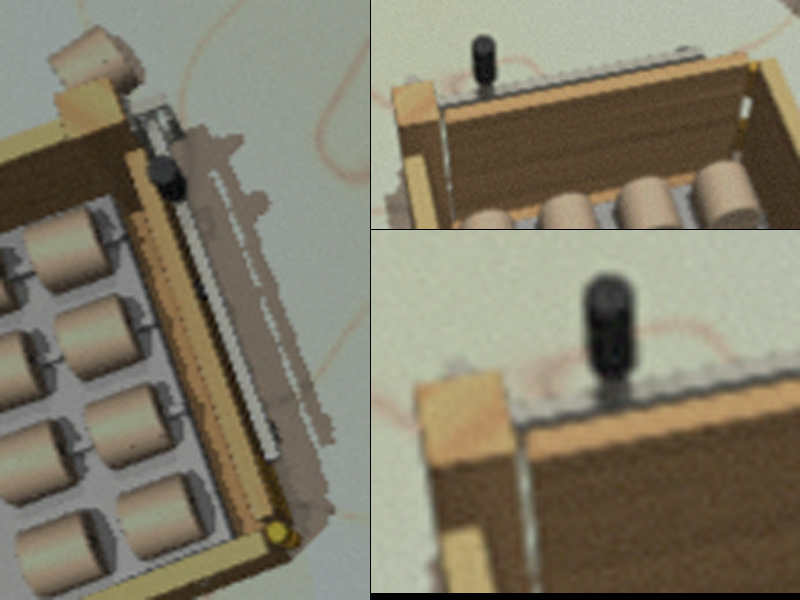

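The enlargement shows these points:
- **Knob middle:** about (242.4,201) in top and (294.6,281.6) in side.
- **Hinge brass:** about (273.9,300.8) in top and (388.9,283.1) in side.
- **Post top centre:** about (221.1,181.7) in top and (270.7,296.5) in side.

Next I triangulate them.

```bash
cat > h.py <<'E'
from station import *
import numpy as np, cv2
from scipy.spatial.transform import Rotation as R
from scipy.optimize import least_squares
C={n:camera_model(n) for n in("side","top")}
def proj(n,P):
    c=C[n]; p=R.from_euler('xyz',c['rotation']).inv().apply(np.atleast_2d(P)-c['xyz'])
    u=p[:,:2]/p[:,2:]; u=u*(1+c['k1']*(u**2).sum(1,keepdims=True))
    return u*[c['fx'],c['fy']]+[c['cx'],c['cy']]
def tri(a,b):
    r=least_squares(lambda P:np.r_[proj('top',P)[0]-a,proj('side',P)[0]-b],[.5,-.1,.15]); return r.x,r.fun
def onz(n,px,z):
    return least_squares(lambda P:proj(n,[*P,z])[0]-px,[.5,-.1]).x
E
python3 - <<'E'
from h import *
np.set_printoptions(precision=4,suppress=True)
for k,a,b in[('knob',(242.4,201),(294.6,281.6)),('hinge',(273.9,300.8),(388.9,283.1)),('post',(221.1,181.7),(270.7,296.5))]: print(k,*tri(a,b))
# model fit: crate pose x,y,yaw; knob, hinge top, post centre
def model(v):
    x,y,a=v; T=lambda p:np.r_[np.array([[np.cos(a),-np.sin(a)],[np.sin(a),np.cos(a)]])@p[:2]+[x,y],p[2]]
    return [T(np.array(p)) for p in((-.016,-.205,.186),(0,0,.152))]
obs=[((242.4,201),(294.6,281.6)),((273.9,300.8),(388.9,283.1))]
f=lambda v:np.concatenate([np.r_[proj('top',P)[0]-o[0],proj('side',P)[0]-o[1]] for P,o in zip(model(v),obs)])
for g in(0,1.5,-1.5,3):
  r=least_squares(f,[.5,-.1,g]); print(r.cost,r.x,r.fun,model(r.x))
E
```

```text
knob [0.6368 0.083  0.1799] [-0.016   0.1464 -0.1407 -0.0501]
hinge [0.4351 0.0254 0.1268] [ 0.0105 -0.0645  0.0678  0.0163]
post [0.6792 0.127  0.1813] [-0.0012  0.0124 -0.0114 -0.0043]
24.027609356209485 [0.4362 0.031  1.9093] [-0.9919  0.2783  0.6071 -1.4532 -3.9776 -1.1653  0.8764 -5.1542] [array([0.6349, 0.084 , 0.186 ]), array([0.4362, 0.031 , 0.152 ])]
24.027609356209503 [0.4362 0.031  1.9093] [-0.9919  0.2783  0.6071 -1.4532 -3.9776 -1.1653  0.8764 -5.1542] [array([0.6349, 0.084 , 0.186 ]), array([0.4362, 0.031 , 0.152 ])]
24.02760935620927 [ 0.4362  0.031  -4.3739] [-0.9919  0.2783  0.6071 -1.4532 -3.9776 -1.1653  0.8764 -5.1542] [array([0.6349, 0.084 , 0.186 ]), array([0.4362, 0.031 , 0.152 ])]
24.02760935620962 [0.4362 0.031  1.9093] [-0.9919  0.2783  0.6071 -1.4532 -3.9776 -1.1653  0.8764 -5.1542] [array([0.6349, 0.084 , 0.186 ]), array([0.4362, 0.031 , 0.152 ])]
```

Run:
```python
from h import *
import station
np.set_printoptions(precision=4,suppress=True)
print([ (k,getattr(station,k)) for k in dir(station) if 'hold' in k], get_state().get('hold_point_z'), list(get_state()))
t=lambda u,v:(195+u/3.524,150+v/3.529)
s=lambda u,v:(255+(u-371)/2.86,260+v/2.86)
for n,p,q in[('top',t(180,208),t(272,457)),('top',t(150,155),t(262,520)),('side',s(445,122),s(745,60))]:
    z=.148; a=onz(n,p,z);b=onz(n,q,z);d=a-b;print(n,a,b,np.linalg.norm(d),np.arctan2(d[1],d[0])+np.pi/2)
print('knob top view z.186',onz('top',(242.4,201),.186),'side',onz('side',(294.6,281.6),.186))
```

```text
[('hold_point_z', 0.0188)] None ['t', 'q', 'qd', 'joint_efforts', 'eef_pos', 'ee_rot', 'force', 'moment', 'gripper_force', 'width']
top [0.6284 0.0805] [0.4774 0.0265] 0.16036355502118754 1.914177890411898
top [0.6619 0.0987] [0.4411 0.0326] 0.23049328171877004 1.861635656669379
side [0.6621 0.1165] [0.4445 0.0371] 0.23167012909406967 1.92082634320628
knob top view z.186 [0.6354 0.082 ] side [0.6357 0.0879]
```

Request:
apply_moves([
  {"translation": [0, 0, 0.1], "rotation": [0, 0, 0]},
  {"translation": [0, 0, 0.2], "rotation": [0, 0, 0]},
  {"translation": [0.05, 0.1, 0.3], "rotation": [0, 0, -0.04]},
  {"translation": [0.11, 0.22, 0.4], "rotation": [0, 0, -0.08]},
  {"translation": [0.18, 0.36, 0.4], "rotation": [0, 0, -0.12]},
  {"translation": [0.25, 0.5, 0.4], "rotation": [0, 0, -0.16]},
  {"translation": [0.32, 0.64, 0.4], "rotation": [0, 0, -0.16]},
  {"translation": [0.39, 0.78, 0.4], "rotation": [0, 0, -0.16]},
  {"translation": [0.44, 0.9, 0.4], "rotation": [0, 0, -0.16]},
  {"translation": [0.49, 1, 0.4], "rotation": [0, 0, -0.16]},
], jaw=-1, newtons=8)

```text
t: 0.93
eef_pos: [0.3936, -0.366, 0.3265]
ee_rot: [3.141, 0.0, -2.812]
force: [0.3, -0.6, -0.7]
width: 0.0874
gripper_force: 0.0
```

Request:
apply_moves([
  {"translation": [0.05, 0.1, 0], "rotation": [0, 0, 0]},
  {"translation": [0.1, 0.2, 0], "rotation": [0, 0, 0]},
  {"translation": [0.15, 0.3, 0], "rotation": [0, 0, 0]},
  {"translation": [0.2, 0.4, 0], "rotation": [0, 0, 0]},
  {"translation": [0.25, 0.5, 0], "rotation": [0, 0, 0]},
  {"translation": [0.3, 0.6, 0], "rotation": [0, 0, 0]},
  {"translation": [0.35, 0.7, 0], "rotation": [0, 0, 0]},
  {"translation": [0.4, 0.8, 0], "rotation": [0, 0, 0]},
  {"translation": [0.45, 0.9, 0], "rotation": [0, 0, 0]},
  {"translation": [0.49, 1, 0], "rotation": [0, 0, 0]},
])

```text
t: 1.77
eef_pos: [0.5161, -0.1168, 0.3262]
ee_rot: [3.141, -0.001, -2.812]
force: [0.6, -0.2, -0.3]
width: 0.0879
gripper_force: 0.0
```

Request:
apply_moves([
  {"translation": [0.05, 0.09, 0], "rotation": [0, 0, 0]},
  {"translation": [0.1, 0.18, 0], "rotation": [0, 0, 0]},
  {"translation": [0.16, 0.27, 0], "rotation": [0, 0, 0]},
  {"translation": [0.22, 0.37, 0], "rotation": [0, 0, 0]},
  {"translation": [0.28, 0.48, 0], "rotation": [0, 0, 0]},
  {"translation": [0.35, 0.59, -0.05], "rotation": [0, 0, 0]},
  {"translation": [0.42, 0.7, -0.12], "rotation": [0, 0, 0]},
  {"translation": [0.46, 0.77, -0.2], "rotation": [0, 0, 0]},
  {"translation": [0.476, 0.803, -0.25], "rotation": [0, 0, 0]},
  {"translation": [0.476, 0.803, -0.3], "rotation": [0, 0, 0]},
])

```text
t: 2.6
eef_pos: [0.6349, 0.0841, 0.2491]
ee_rot: [3.142, -0.003, -2.811]
force: [-0.6, -0.3, 0.2]
width: 0.0875
gripper_force: 0.0
```

Run:
```python
from h import *
print(get_state()['eef_pos'],get_state()['ee_rot'],get_state()['force'],get_state()['q'])
a=grab_frame('side')[220:320,235:355]; b=grab_frame('top')[130:250,190:310]
print(proj('side',get_state()['eef_pos']),proj('top',get_state()['eef_pos']))
c=np.hstack([cv2.resize(a,(400,333),interpolation=3),cv2.resize(b,(400,400),interpolation=3)[:333]])
cv2.imwrite('pics/d.png',np.hstack([cv2.resize(a,(400,333),interpolation=2),cv2.resize(b[:100],(400,333),interpolation=2)]))
```

```text
[0.63487613 0.08411465 0.24913688] [ 3.14159148e+00 -2.66298919e-03 -2.81095936e+00] [-0.62718448 -0.34234277  0.17190847] [ 4.35706258e-01  2.91146113e-01 -3.34445156e-02 -2.95653729e-04
 -1.24885389e+00 -1.67577537e+00]
[[294.91103103 259.75278585]] [[236.74485549 193.35240017]]
```

View pics/d.png

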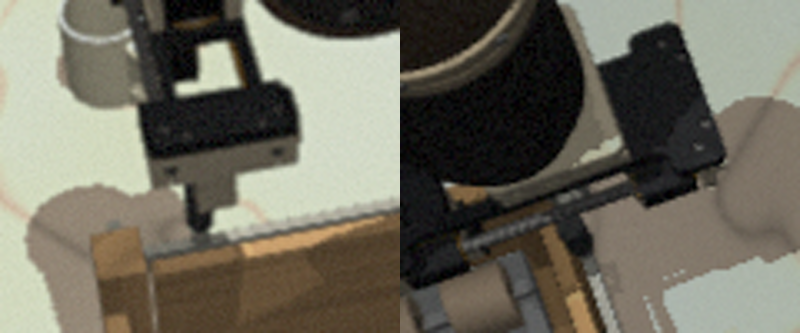

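Both views put the knob between the open fingers: side crop (200,220) and top crop (575,232), in line with the projected TCP. I'm lowering the gripper and closing gently.

Request:
apply_moves([
  {"translation": [0, 0, -0.05], "rotation": [0, 0, 0]},
  {"translation": [0, 0, -0.1], "rotation": [0, 0, 0]},
  {"translation": [0, 0, -0.15], "rotation": [0, 0, 0]},
  {"translation": [0, 0, -0.2], "rotation": [0, 0, 0]},
  {"translation": [0, 0, -0.24], "rotation": [0, 0, 0]},
  {"translation": [0, 0, -0.28], "rotation": [0, 0, 0]},
  {"translation": [0, 0, -0.3], "rotation": [0, 0, 0]},
  {"translation": [0, 0, -0.32], "rotation": [0, 0, 0]},
  {"translation": [0, 0, -0.32], "rotation": [0, 0, 0]},
  {"translation": [0, 0, -0.32], "rotation": [0, 0, 0]},
], jaw=-1, newtons=6)

```text
t: 3.53
eef_pos: [0.6349, 0.0824, 0.1718]
ee_rot: [-3.141, 0.0, -2.813]
force: [-0.3, -0.1, 0.3]
width: 0.0875
gripper_force: 0.0
```

Request:
apply_moves([
  {"translation": [0, 0, 0], "rotation": [0, 0, 0]},
  {"translation": [0, 0, 0], "rotation": [0, 0, 0]},
  {"translation": [0, 0, 0], "rotation": [0, 0, 0]},
  {"translation": [0, 0, 0], "rotation": [0, 0, 0]},
  {"translation": [0, 0, 0], "rotation": [0, 0, 0]},
  {"translation": [0, 0, 0], "rotation": [0, 0, 0]},
  {"translation": [0, 0, 0], "rotation": [0, 0, 0]},
  {"translation": [0, 0, 0], "rotation": [0, 0, 0]},
  {"translation": [0, 0, 0], "rotation": [0, 0, 0]},
  {"translation": [0, 0, 0], "rotation": [0, 0, 0]},
], jaw=0.45)

```text
t: 4.37
eef_pos: [0.6347, 0.0824, 0.1715]
ee_rot: [-3.142, -0.0, -2.813]
force: [0.8, -0.2, 0.4]
width: 0.0271
gripper_force: 0.0
```

Request:
apply_moves([
  {"translation": [0, 0, 0], "rotation": [0, 0, 0]},
  {"translation": [0, 0, 0], "rotation": [0, 0, 0]},
  {"translation": [0, 0, 0], "rotation": [0, 0, 0]},
  {"translation": [0, 0, 0], "rotation": [0, 0, 0]},
  {"translation": [0, 0, 0], "rotation": [0, 0, 0]},
  {"translation": [0, 0, 0], "rotation": [0, 0, 0]},
  {"translation": [0, 0, 0], "rotation": [0, 0, 0]},
  {"translation": [0, 0, 0], "rotation": [0, 0, 0]},
  {"translation": [0, 0, 0], "rotation": [0, 0, 0]},
  {"translation": [0, 0, 0], "rotation": [0, 0, 0]},
], jaw=1, newtons=8)

```text
t: 5.2
eef_pos: [0.6348, 0.0825, 0.1715]
ee_rot: [3.142, -0.0, -2.813]
force: [0.2, -0.0, 0.4]
width: 0.0176
gripper_force: 8.0
```

Request:
apply_moves([
  {"translation": [-0.001, 0, 0.006], "rotation": [0.006, -0.018, 0]},
  {"translation": [-0.003, -0.001, 0.012], "rotation": [0.012, -0.036, 0]},
  {"translation": [-0.004, -0.001, 0.019], "rotation": [0.019, -0.054, 0]},
  {"translation": [-0.005, -0.002, 0.025], "rotation": [0.025, -0.072, 0]},
  {"translation": [-0.007, -0.002, 0.031], "rotation": [0.031, -0.09, 0]},
  {"translation": [-0.007, -0.002, 0.031], "rotation": [0.031, -0.09, 0]},
  {"translation": [-0.007, -0.002, 0.031], "rotation": [0.031, -0.09, 0]},
  {"translation": [-0.007, -0.002, 0.031], "rotation": [0.031, -0.09, 0]},
  {"translation": [-0.007, -0.002, 0.031], "rotation": [0.031, -0.09, 0]},
  {"translation": [-0.007, -0.002, 0.031], "rotation": [0.031, -0.09, 0]},
])

```text
t: 6.03
eef_pos: [0.633, 0.0819, 0.1791]
ee_rot: [3.141, 0.049, -2.813]
force: [1.2, 0.4, -2.2]
width: 0.0177
gripper_force: 8.0
```

Request:
apply_moves([
  {"translation": [-0.001, 0, 0.003], "rotation": [0.003, -0.009, 0]},
  {"translation": [-0.002, -0.001, 0.006], "rotation": [0.006, -0.018, 0]},
  {"translation": [-0.002, -0.001, 0.006], "rotation": [0.006, -0.018, 0]},
  {"translation": [-0.002, -0.001, 0.006], "rotation": [0.006, -0.018, 0]},
  {"translation": [-0.002, -0.001, 0.006], "rotation": [0.006, -0.018, 0]},
  {"translation": [-0.002, -0.001, 0.006], "rotation": [0.006, -0.018, 0]},
  {"translation": [-0.002, -0.001, 0.006], "rotation": [0.006, -0.018, 0]},
  {"translation": [-0.002, -0.001, 0.006], "rotation": [0.006, -0.018, 0]},
  {"translation": [-0.002, -0.001, 0.006], "rotation": [0.006, -0.018, 0]},
  {"translation": [-0.002, -0.001, 0.006], "rotation": [0.006, -0.018, 0]},
])

```text
t: 6.87
eef_pos: [0.6326, 0.0818, 0.1808]
ee_rot: [3.141, 0.06, -2.813]
force: [1.0, 0.8, -1.2]
width: 0.0179
gripper_force: 8.0
```

Request:
apply_moves([
  {"translation": [-0.001, 0, 0.003], "rotation": [0.003, -0.009, 0]},
  {"translation": [-0.002, -0.001, 0.006], "rotation": [0.006, -0.018, 0]},
  {"translation": [-0.002, -0.001, 0.006], "rotation": [0.006, -0.018, 0]},
  {"translation": [-0.002, -0.001, 0.006], "rotation": [0.006, -0.018, 0]},
  {"translation": [-0.002, -0.001, 0.006], "rotation": [0.006, -0.018, 0]},
  {"translation": [-0.002, -0.001, 0.006], "rotation": [0.006, -0.018, 0]},
  {"translation": [-0.002, -0.001, 0.006], "rotation": [0.006, -0.018, 0]},
  {"translation": [-0.002, -0.001, 0.006], "rotation": [0.006, -0.018, 0]},
  {"translation": [-0.002, -0.001, 0.006], "rotation": [0.006, -0.018, 0]},
  {"translation": [-0.002, -0.001, 0.006], "rotation": [0.006, -0.018, 0]},
])

```text
t: 7.7
eef_pos: [0.6322, 0.0817, 0.1817]
ee_rot: [3.141, 0.07, -2.813]
force: [5.3, 1.0, -7.1]
width: 0.0178
gripper_force: 8.0
```

Contact with the catch top appeared at about 0.062 rad of lift, so the band's middle is near 0.051. I'll back off to that.

Request:
apply_moves([
  {"translation": [0.001, 0, -0.005], "rotation": [-0.005, 0.015, 0]},
  {"translation": [0.003, 0.001, -0.0105], "rotation": [-0.0105, 0.031, 0]},
  {"translation": [0.003, 0.001, -0.0105], "rotation": [-0.0105, 0.031, 0]},
  {"translation": [0.003, 0.001, -0.0105], "rotation": [-0.0105, 0.031, 0]},
  {"translation": [0.003, 0.001, -0.0105], "rotation": [-0.0105, 0.031, 0]},
  {"translation": [0.003, 0.001, -0.0105], "rotation": [-0.0105, 0.031, 0]},
  {"translation": [0.003, 0.001, -0.0105], "rotation": [-0.0105, 0.031, 0]},
  {"translation": [0.003, 0.001, -0.0105], "rotation": [-0.0105, 0.031, 0]},
  {"translation": [0.003, 0.001, -0.0105], "rotation": [-0.0105, 0.031, 0]},
  {"translation": [0.003, 0.001, -0.0105], "rotation": [-0.0105, 0.031, 0]},
])

```text
t: 8.53
eef_pos: [0.6327, 0.0817, 0.1798]
ee_rot: [-3.142, 0.053, -2.813]
force: [0.9, 0.7, -2.1]
width: 0.0176
gripper_force: 8.0
```

Request:
apply_moves([
  {"translation": [0.002, -0.008, 0], "rotation": [0, 0, -0.019]},
  {"translation": [0.004, -0.016, 0], "rotation": [0, 0, -0.038]},
  {"translation": [0.006, -0.024, 0], "rotation": [0, 0, -0.057]},
  {"translation": [0.007, -0.032, 0], "rotation": [0, 0, -0.076]},
  {"translation": [0.009, -0.04, 0], "rotation": [0, 0, -0.095]},
  {"translation": [0.011, -0.048, 0], "rotation": [0, 0, -0.115]},
  {"translation": [0.011, -0.048, 0], "rotation": [0, 0, -0.115]},
  {"translation": [0.011, -0.048, 0], "rotation": [0, 0, -0.115]},
  {"translation": [0.011, -0.048, 0], "rotation": [0, 0, -0.115]},
  {"translation": [0.011, -0.048, 0], "rotation": [0, 0, -0.115]},
])

```text
t: 9.37
eef_pos: [0.6355, 0.0696, 0.1797]
ee_rot: [-3.142, 0.052, -2.873]
force: [1.2, -0.2, -2.4]
width: 0.0178
gripper_force: 8.0
```

Run:
```python
import numpy as np
r0=np.array([.1967,.0502])
f=lambda a:np.array([[np.cos(a),np.sin(a)],[-np.sin(a),np.cos(a)]])@r0
a=.06
for k in range(5):
    d=.028; print('call',k,'from',round(a,3), 'abs end',f(a+10*d)+[.436,.0315])
    print([(*np.round((f(a+d*i)-f(a))/.25,3),round(-d*i/.5236,3)) for i in range(1,11)]); a+=10*d
```

```text
call 0 from 0.06 abs end [0.63818089 0.01322937]
[(np.float64(0.004), np.float64(-0.022), -0.053), (np.float64(0.007), np.float64(-0.045), -0.107), (np.float64(0.01), np.float64(-0.067), -0.16), (np.float64(0.012), np.float64(-0.09), -0.214), (np.float64(0.014), np.float64(-0.113), -0.267), (np.float64(0.014), np.float64(-0.135), -0.321), (np.float64(0.015), np.float64(-0.158), -0.374), (np.float64(0.014), np.float64(-0.181), -0.428), (np.float64(0.013), np.float64(-0.204), -0.481), (np.float64(0.011), np.float64(-0.226), -0.535)]
call 1 from 0.34 abs end [ 0.62525786 -0.04193292]
[(np.float64(-0.002), np.float64(-0.023), -0.053), (np.float64(-0.005), np.float64(-0.045), -0.107), (np.float64(-0.009), np.float64(-0.068), -0.16), (np.float64(-0.013), np.float64(-0.09), -0.214), (np.float64(-0.018), np.float64(-0.112), -0.267), (np.float64(-0.024), np.float64(-0.134), -0.321), (np.float64(-0.03), np.float64(-0.156), -0.374), (np.float64(-0.036), np.float64(-0.178), -0.428), (np.float64(-0.044), np.float64(-0.199), -0.481), (np.float64(-0.052), np.float64(-0.221), -0.535)]
call 2 from 0.
[... 933 characters left out ...]
), (np.float64(-0.125), np.float64(-0.131), -0.428), (np.float64(-0.143), np.float64(-0.146), -0.481), (np.float64(-0.161), np.float64(-0.159), -0.535)]
call 4 from 1.18 abs end [ 0.50764127 -0.1584433 ]
[(np.float64(-0.018), np.float64(-0.013), -0.053), (np.float64(-0.037), np.float64(-0.026), -0.107), (np.float64(-0.056), np.float64(-0.038), -0.16), (np.float64(-0.076), np.float64(-0.05), -0.214), (np.float64(-0.096), np.float64(-0.061), -0.267), (np.float64(-0.116), np.float64(-0.072), -0.321), (np.float64(-0.136), np.float64(-0.082), -0.374), (np.float64(-0.157), np.float64(-0.092), -0.428), (np.float64(-0.178), np.float64(-0.1), -0.481), (np.float64(-0.199), np.float64(-0.109), -0.535)]
```

Request:
apply_moves([
  {"translation": [0.004, -0.022, 0], "rotation": [0, 0, -0.053]},
  {"translation": [0.007, -0.045, 0], "rotation": [0, 0, -0.107]},
  {"translation": [0.01, -0.067, 0], "rotation": [0, 0, -0.16]},
  {"translation": [0.012, -0.09, 0], "rotation": [0, 0, -0.214]},
  {"translation": [0.014, -0.113, 0], "rotation": [0, 0, -0.267]},
  {"translation": [0.014, -0.135, 0], "rotation": [0, 0, -0.321]},
  {"translation": [0.015, -0.158, 0], "rotation": [0, 0, -0.374]},
  {"translation": [0.014, -0.181, 0], "rotation": [0, 0, -0.428]},
  {"translation": [0.013, -0.204, 0], "rotation": [0, 0, -0.481]},
  {"translation": [0.011, -0.226, 0], "rotation": [0, 0, -0.535]},
])

```text
t: 10.2
eef_pos: [0.6381, 0.0126, 0.1796]
ee_rot: [3.142, 0.052, 3.127]
force: [-0.7, 1.8, -2.0]
width: 0.0175
gripper_force: 8.0
```

Request:
apply_moves([
  {"translation": [-0.002, -0.023, 0], "rotation": [0, 0, -0.053]},
  {"translation": [-0.005, -0.045, 0], "rotation": [0, 0, -0.107]},
  {"translation": [-0.009, -0.068, 0], "rotation": [0, 0, -0.16]},
  {"translation": [-0.013, -0.09, 0], "rotation": [0, 0, -0.214]},
  {"translation": [-0.018, -0.112, 0], "rotation": [0, 0, -0.267]},
  {"translation": [-0.024, -0.134, 0], "rotation": [0, 0, -0.321]},
  {"translation": [-0.03, -0.156, 0], "rotation": [0, 0, -0.374]},
  {"translation": [-0.036, -0.178, 0], "rotation": [0, 0, -0.428]},
  {"translation": [-0.044, -0.199, 0], "rotation": [0, 0, -0.481]},
  {"translation": [-0.052, -0.221, 0], "rotation": [0, 0, -0.535]},
])

```text
t: 11.03
eef_pos: [0.6249, -0.0425, 0.1796]
ee_rot: [3.142, 0.052, 2.847]
force: [-2.3, 2.0, -3.2]
width: 0.0178
gripper_force: 8.0
```

Request:
apply_moves([
  {"translation": [-0.009, -0.021, 0], "rotation": [0, 0, -0.053]},
  {"translation": [-0.018, -0.042, 0], "rotation": [0, 0, -0.107]},
  {"translation": [-0.027, -0.062, 0], "rotation": [0, 0, -0.16]},
  {"translation": [-0.038, -0.083, 0], "rotation": [0, 0, -0.214]},
  {"translation": [-0.048, -0.103, 0], "rotation": [0, 0, -0.267]},
  {"translation": [-0.06, -0.122, 0], "rotation": [0, 0, -0.321]},
  {"translation": [-0.072, -0.142, 0], "rotation": [0, 0, -0.374]},
  {"translation": [-0.084, -0.161, 0], "rotation": [0, 0, -0.428]},
  {"translation": [-0.097, -0.179, 0], "rotation": [0, 0, -0.481]},
  {"translation": [-0.111, -0.198, 0], "rotation": [0, 0, -0.535]},
])

```text
t: 11.87
eef_pos: [0.5967, -0.0918, 0.1793]
ee_rot: [-3.141, 0.052, 2.567]
force: [-3.4, 3.6, -4.2]
width: 0.0175
gripper_force: 8.0
```

Request:
apply_moves([
  {"translation": [-0.016, -0.015, 0], "rotation": [0, 0, -0.053]},
  {"translation": [-0.033, -0.03, 0], "rotation": [0, 0, -0.107]},
  {"translation": [-0.048, -0.047, 0], "rotation": [0, 0, -0.16]},
  {"translation": [-0.063, -0.064, 0], "rotation": [0, 0, -0.214]},
  {"translation": [-0.079, -0.08, 0], "rotation": [0, 0, -0.267]},
  {"translation": [-0.095, -0.096, 0], "rotation": [0, 0, -0.321]},
  {"translation": [-0.112, -0.111, 0], "rotation": [0, 0, -0.374]},
  {"translation": [-0.129, -0.126, 0], "rotation": [0, 0, -0.428]},
  {"translation": [-0.147, -0.141, 0], "rotation": [0, 0, -0.481]},
  {"translation": [-0.165, -0.154, 0], "rotation": [0, 0, -0.535]},
])

```text
t: 12.7
eef_pos: [0.5561, -0.1306, 0.1799]
ee_rot: [3.141, 0.053, 2.287]
force: [1.9, 0.5, -2.2]
width: 0.0178
gripper_force: 8.0
```

Request:
apply_moves([
  {"translation": [-0.018, -0.012, 0], "rotation": [0, 0, -0.053]},
  {"translation": [-0.037, -0.024, 0], "rotation": [0, 0, -0.107]},
  {"translation": [-0.056, -0.035, 0], "rotation": [0, 0, -0.16]},
  {"translation": [-0.076, -0.047, 0], "rotation": [0, 0, -0.214]},
  {"translation": [-0.096, -0.058, 0], "rotation": [0, 0, -0.267]},
  {"translation": [-0.116, -0.069, 0], "rotation": [0, 0, -0.321]},
  {"translation": [-0.136, -0.079, 0], "rotation": [0, 0, -0.374]},
  {"translation": [-0.157, -0.089, 0], "rotation": [0, 0, -0.428]},
  {"translation": [-0.178, -0.097, 0], "rotation": [0, 0, -0.481]},
  {"translation": [-0.199, -0.106, 0], "rotation": [0, 0, -0.535]},
])

```text
t: 13.53
eef_pos: [0.506, -0.1569, 0.1798]
ee_rot: [3.142, 0.053, 2.007]
force: [2.2, -2.6, -0.5]
width: 0.0176
gripper_force: 8.0
```

Run:
```python
from h import *
s=get_state();print(s['q'],s['force'],s['moment'],s['eef_pos'])
cv2.imwrite('pics/e.png',np.hstack([grab_frame('side')[180:400,220:520],grab_frame('top')[130:350,190:490]]))
```

```text
[ 0.1076579   0.135893   -0.42659551  0.05960167 -0.99208368 -2.84527201] [ 2.23600046 -2.57150611 -0.46385772] [-0.96899631 -0.71831776 -0.05482318] [ 0.50598396 -0.15685131  0.17976784]
```

View pics/e.png

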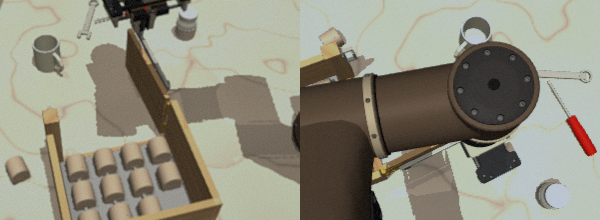

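The gate stands wide open in both views (side crop: gate from (165,125) to (130,40)). I'm lowering the bar and then releasing it.

Request:
apply_moves([
  {"translation": [0.001, -0.001, -0.006], "rotation": [0.018, 0.009, 0]},
  {"translation": [0.001, -0.003, -0.013], "rotation": [0.037, 0.017, 0]},
  {"translation": [0.002, -0.004, -0.02], "rotation": [0.055, 0.026, 0]},
  {"translation": [0.003, -0.006, -0.026], "rotation": [0.074, 0.034, 0]},
  {"translation": [0.003, -0.007, -0.032], "rotation": [0.092, 0.043, 0]},
  {"translation": [0.003, -0.007, -0.032], "rotation": [0.092, 0.043, 0]},
  {"translation": [0.003, -0.007, -0.032], "rotation": [0.092, 0.043, 0]},
  {"translation": [0.003, -0.007, -0.032], "rotation": [0.092, 0.043, 0]},
  {"translation": [0.003, -0.007, -0.032], "rotation": [0.092, 0.043, 0]},
  {"translation": [0.003, -0.007, -0.032], "rotation": [0.092, 0.043, 0]},
])

```text
t: 14.47
eef_pos: [0.5074, -0.1583, 0.1718]
ee_rot: [3.141, -0.0, 2.01]
force: [2.1, -3.6, 1.1]
width: 0.0175
gripper_force: 8.0
```

Request:
apply_moves([
  {"translation": [0, 0, 0], "rotation": [0, 0, 0]},
  {"translation": [0, 0, 0], "rotation": [0, 0, 0]},
  {"translation": [0, 0, 0], "rotation": [0, 0, 0]},
  {"translation": [0, 0, 0], "rotation": [0, 0, 0]},
  {"translation": [0, 0, 0], "rotation": [0, 0, 0]},
  {"translation": [0, 0, 0], "rotation": [0, 0, 0]},
  {"translation": [0, 0, 0], "rotation": [0, 0, 0]},
  {"translation": [0, 0, 0], "rotation": [0, 0, 0]},
  {"translation": [0, 0, 0], "rotation": [0, 0, 0]},
  {"translation": [0, 0, 0], "rotation": [0, 0, 0]},
], jaw=-0.3)

```text
t: 15.3
eef_pos: [0.5073, -0.1583, 0.1717]
ee_rot: [3.141, -0.001, 2.01]
force: [-0.7, -0.3, -1.0]
width: 0.057
gripper_force: 0.0
```

Released with no force left. Next: straight up, then back towards the right, away from the gate.

Request:
apply_moves([
  {"translation": [0, 0, 0.03], "rotation": [0, 0, 0]},
  {"translation": [0, 0, 0.07], "rotation": [0, 0, 0]},
  {"translation": [0, 0, 0.12], "rotation": [0, 0, 0]},
  {"translation": [0, 0, 0.2], "rotation": [0, 0, 0]},
  {"translation": [0, 0, 0.28], "rotation": [0, 0, 0]},
  {"translation": [0, 0, 0.36], "rotation": [0, 0, 0]},
  {"translation": [0, 0, 0.44], "rotation": [0, 0, 0]},
  {"translation": [0, 0, 0.52], "rotation": [0, 0, 0]},
  {"translation": [0, 0, 0.6], "rotation": [0, 0, 0]},
  {"translation": [0, 0, 0.6], "rotation": [0, 0, 0]},
])

```text
t: 16.13
eef_pos: [0.5089, -0.1589, 0.3273]
ee_rot: [3.135, 0.004, 2.01]
force: [1.2, 1.1, 0.8]
width: 0.0574
gripper_force: 0.0
```

Request:
apply_moves([
  {"translation": [0, -0.08, 0], "rotation": [0, 0, 0]},
  {"translation": [0, -0.18, 0], "rotation": [0, 0, 0]},
  {"translation": [0, -0.28, 0], "rotation": [0, 0, 0]},
  {"translation": [0, -0.38, 0], "rotation": [0, 0, 0.1]},
  {"translation": [0, -0.48, 0], "rotation": [0, 0, 0.2]},
  {"translation": [0, -0.58, 0], "rotation": [0, 0, 0.3]},
  {"translation": [0, -0.68, 0], "rotation": [0, 0, 0.4]},
  {"translation": [0, -0.78, 0], "rotation": [0, 0, 0.5]},
  {"translation": [0, -0.86, 0], "rotation": [0, 0, 0.5]},
  {"translation": [0, -0.9, 0], "rotation": [0, 0, 0.5]},
])

```text
t: 16.97
eef_pos: [0.5069, -0.3855, 0.322]
ee_rot: [-3.141, -0.0, 2.27]
force: [-0.3, -0.1, 0.3]
width: 0.0568
gripper_force: 0.0
```

Run:
```python
from h import *
s=get_state();print(s['eef_pos'],s['force'],s['qd'].round(3))
a=grab_frame('side')[160:400,220:520];b=grab_frame('top')[130:370,190:490]
cv2.imwrite('pics/f.png',cv2.resize(np.hstack([a,b]),(800,320),interpolation=2))
```

```text
[ 0.50686662 -0.38545959  0.32198072] [-0.33329345 -0.07633561  0.32331793] [-0.161  0.107  0.143 -0.011 -0.037  0.144]
```

View pics/f.png

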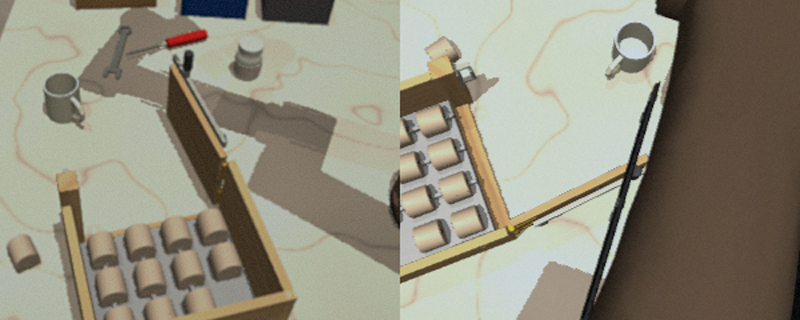

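The gate stands about square to the front: in the top crop it runs from (512,230) to (645,160). The bar lies along it, the knob is upright at (188,62) in the side crop, and the tools and caps are untouched. I'm handing in.

```bash
python3 -c "
from station import *
print(job_done())"
```

```text
the job is handed in; nothing more can be done
None
```

The job is handed in, with no verdict returned: the gate stands open about 1.46 rad (84°), the bar is down on its rest, the gripper is clear, and nothing on the table looked moved in the last pictures.

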